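Bring the red thread under the guide eye and hold the carousel

TASK

Set up the revolving thread stand for drawing off red thread: swing its guide arm in over the spools until it snaps home in its end detent, then turn the carousel until the red spool stands with its middle directly beneath the guide arm's eye. Finish while holding: keep hold of the carousel so that it stays still there, do not let go of it, and leave everything else on the counter where it is.

Things in the scene. Friction and masses are not known exactly. Their poses are not given: they have to be found in the camera images.
- thread_stand: revolving thread stand, fixed to the counter: round dark base 176 mm across with a foot at its rim carrying two thin posts, a wooden turntable 162 mm across on it (its top 23 mm above the counter), spools of thread standing on six steel pins. Origin: centre of the base on the counter, on the turning axis; z up; its -x axis points to the front place, 60 mm out, over which the guide eye stands when the arm is home
- turn_knob (a point): middle of the round brown wooden turning knob on top of the carousel's centre column; turns with the turntable. Knob 38 mm diameter, graspable from z 126 to 148 mm above the counter (top 154 mm); the point lies on the axis at 138 mm. Thin steel column 13 mm diameter below it
- red_spool (a point): top centre of the only red spool (28 mm diameter, 48 mm high) on the turntable, 60 mm from the turning axis, 71 mm above the counter. The other spools are navy and white, 60 degrees apart; one pin is empty; pins stand 4 mm out of the spools
- guide_eye (a point): centre of the white ceramic eye (a flat ring 18 mm outside) in the steel guide arm, 84 mm above the counter, 119 mm from the arm's pivot
- guide_knob (a point): yellow upright finger knob at the free end of the guide arm, 22 mm beyond the eye and 141 mm from the arm's pivot; 15 mm diameter; the point is on its axis 106 mm above the counter; the knob stands free from 88 to 117 mm; the bare arm (6 mm thick, top at 87 mm) runs below it. With the arm home it stands 70 mm from the carousel's axis
- guide_pivot (a point): pivot of the guide arm (upright axis) on the taller-hubbed post at the rim, at the arm's level 84 mm above the counter; hub, crank and strut reach 106 mm
- guide_arm (a joint): angle of the guide arm, rad: 0 folded aside away from the spools (where it starts), 1.2 home against its stop with the eye over the front place; grows clockwise as seen from above. A small over-centre spring strut beside the pivot pushes it back towards 0 (at most about 2 N at the knob) until 0.75 rad, and past that pushes it on to its stop at 1.2 and keeps it there; let go before 0.75 it swings back
- turntable (a joint): angle of the carousel, rad, grows counter-clockwise from above, turns endlessly either way with light friction (0.03 N m); 0 (or any whole number of turns) when the red spool is at the front place
- pin_box: round red pin tin, 69 mm across, 26 mm high, a bystander; origin under its centre
- shirt_buttons: pale blue-white button box 55x85x30 mm, a bystander; origin under its centre
- spare_thread: loose spool of white thread standing on the counter, 28 mm across, 48 mm high, a bystander; origin under its centre
- claim_tags: banded stack of white claim tags 88x48x16 mm lying in front of the stand, a bystander; origin under its centre

How it is judged (in metres and radians):
On the way, in this order (a step that is already met when the one before it is completed fails the run):
1. the guide arm is home in its end detent (value of joint guide_arm above 1.14 rad), for 0.2 s.
2. with the arm home, the red spool is beneath the eye and the robot has hold of the carousel (value of joint guide_arm above 1.14 rad and horizontal distance between red_spool and guide_eye below 0.008 m and contact force between the fingers and turntable above 1 N), for 0.2 s.
At the end, for the whole second after the job is handed in: the guide arm is home (within 0.06 rad of its stop), the red spool's middle is within 8 mm of the point beneath the guide eye, the carousel stands still (under 0.05 rad/s), and the robot's fingers still hold it (touch it with more than 1 N) (all of step 2 and velocity of joint turntable between -0.05 and 0.05 rad/s); the arm keeps its last pose, push and grip.
It fails at once if a loose bystander on the counter is shoved or knocked (moved more than 20 mm) (distance of any of pin_box, shirt_buttons, spare_thread, claim_tags from where it was at the start of the episode above 0.02 m).
It also fails if it takes over 72 s, if anything falls off the work surface, if the arm or the gripper's body presses on something with over 40 N, if the wrist force passes 120 N, or if a joint passes its speed limit or range.

ROBOT

A 6-joint arm with a two-finger parallel gripper is mounted at the origin on a cart in front of the work surface, level with it; the furniture and walls round the work are solid. World frame = base frame: x ahead of the robot, y to its left, z up, the work surface at z = 0. Lengths are in mm, angles in rad, forces in N, time in s.
With the tool pointing down it reaches from about 325 to 875 mm from the base axis. Payload 4.4 kg.
Tool frame: the origin (TCP) lies on the centre line of the jaws, within the pads' length; the fingertips stand ahead of it and the grasp point (between the pads) lies 6 mm ahead of it (ctrl.tcp_to_tips is the z of the fingertips in the tool frame, in mm); z points along the fingers, y is the line along which they close (so a half turn about z gives the same grasp; the last joint's range is limited). The gripper opens to 85 mm and grips with 20 to 120 N. Pads are 22 mm wide; open, the fingers measure 114 mm over their backs; the gripper's body (76 mm by 85 mm) begins 54 mm behind the grasp point. The pads swing forward as they close: fully open they stand 13 mm farther back than shut.
Start: joints at [0.991, 0.207, 1.542, -0, 1.393, -0.15], TCP at [239.606, 522.701, 256.282] pointing down, gripper open.
Joint ranges: [-2.73, 2.73], [-0.86, 2.22], [0.23, 2.46], [-1.11, 4.25], [0.08, 2.63], [-2.82, 2.82]. Speed limits (rad/s): [2.79, 2.79, 3.14, 3.14, 3.14, 3.14].

INTERFACE

Orientations are given as a 3x3 rotation matrix whose columns are the frame's x, y, z axes.
In Python, from plant import ctrl, sensors, optics gives the robot as it stands. Calls block until the motion is done:
- ctrl.move_ptp(position, orientation): joint-space move of the TCP to a pose.
- ctrl.move_l(position, rot=None, vel=150, threshold=None): straight line of the TCP; rot=None keeps the orientation; vel is the mean speed in mm/s. With threshold (N) it stops when the force on the tool has changed by that much, and returns True; else False.
- ctrl.set_joints(angles): joint-space move.
- ctrl.gripper_to(opening, force=None): finger opening in mm; force is the grip in N (None keeps the last); returns when the fingers have stopped.
- ctrl.hold(seconds).
- ctrl.solve_ik(position, orientation): joint angles nearest the present ones, or None.
- sensors.read_state(): the state.
- optics.grab_frame(name): name is "scene" or "top" or "wrist"; returns (picture, depth): 480x640x3 uint8, red, green, blue; 480x640 float32, mm along the optical axis (not along the pixel's ray), 0 where there is no reading.
- optics.camera_params(name): a dict with "mtx" (3x3 intrinsics, pixels), "k1" (the pictures are not rectified: a ray, as slopes to the right and down, at radius r is drawn at 1 + k1 r^2 times it, then the intrinsics apply), "R" (3x3) and "t" (3): a world point X has camera coordinates R X + t; the wrist camera has in their place "T_tool_cam" (4x4, takes a point from camera to tool coordinates, whose origin is the TCP and whose axes are the flange's). Camera axes: x right, y down, z forward; pixel columns grow to the right and rows downward; lengths in mm; the calibration is good to about 2 mm. A picture is of the moment at which its call begins: read the wrist's pose just before it. camera_params takes no time and is no camera call.
A pose or a line that the arm cannot do raises ctrl.MotionError and nothing moves.
- ctrl.finish_job(): hands the job in; it is judged then, once.
The state is a dict: "t": time; "q": joint angles; "qvel": joint speeds; "tau": joint torques, N m; "eef_pos": TCP position; "eef_rot": TCP orientation; "force": force on the tool from outside, world axes, zero at the start; "wrist_torque": the same for the moment, N m; "grip_width": finger opening in mm; "grasp_force": force on a finger pad.
Only numpy, scipy, OpenCV 4.12 (cv2) and the standard library are available. Lean on these libraries where they do the work, as an engineer would, in place of code of your own. Each camera call takes 0.05 s, during which the arm holds its last target. There are 200 camera calls.

## Working session

There is one attempt and no reset: what is moved stays moved. The work goes in short steps, each a Python script; the robot and the scene stay as the last script left them, time stands still between calls to the robot, and variables do not carry over. Pictures are saved under pics/ and viewed, at most 10 in all, crops included, and the job is handed in when it is done.

```bash
ls; mkdir -p pics; cat > h.py <<'E'
import numpy as np, cv2
from plant import ctrl, sensors, optics
def grab(name):
    s=sensors.read_state(); im,d=optics.grab_frame(name); p=optics.camera_params(name)
    if name=="wrist":
        T=np.eye(4);T[:3,:3]=s["eef_rot"];T[:3,3]=s["eef_pos"];W=T@np.array(p["T_tool_cam"])
        R=W[:3,:3].T;t=-R@W[:3,3]
    else: R=np.array(p["R"]);t=np.array(p["t"]).ravel()
    return im,d,dict(K=np.array(p["mtx"]),k1=p["k1"],R=R,t=t)
def ray(c,u,v):
    n=cv2.undistortPoints(np.array([[[u,v]]],float),c["K"],np.array([c["k1"],0,0,0.]))[0,0]
    return -c["R"].T@c["t"], c["R"].T@np.array([n[0],n[1],1.])
def at_z(c,u,v,z):
    o,d=ray(c,u,v); return o+d*(z-o[2])/d[2]
def at_d(c,u,v,dep):
    o,d=ray(c,u,v); return o+d*dep
def cloud(c,d):
    v,u=np.mgrid[0:480,0:640]
    n=cv2.undistortPoints(np.stack([u,v],-1).reshape(-1,1,2).astype(float),c["K"],np.array([c["k1"],0,0,0.]))[:,0]
    P=np.c_[n,np.ones(len(n))]*d.reshape(-1,1)
    return ((P-c["t"])@c["R"]).reshape(480,640,3)
def proj(c,X):
    x=c["R"]@np.array(X,float)+c["t"]; a=x[:2]/x[2]; a=a*(1+c["k1"]*(a@a)); return c["K"][:2,:2]@a+c["K"][:2,2]
E
python3 - <<'E'
from h import *
for n in ("top","scene"):
    im,d,c=grab(n); cv2.imwrite(f"pics/{n}0.png",im[...,::-1]); np.savez(f"{n}0.npz",im=im,d=d,**c)
print(sensors.read_state())
E
```

```text
pics
{'t': 0.1, 'q': array([ 9.90543457e-01,  2.07367749e-01,  1.54282710e+00,  2.67837788e-05,
        1.39350528e+00, -1.50514376e-01]), 'qvel': array([ 0.00032211, -0.00126671, -0.00449434, -0.00168829,  0.00089151,
        0.00019338]), 'tau': array([-1.43814223e-04, -3.84091330e+01, -2.92549109e+01, -3.04617406e-04,
        4.92561318e-03,  8.54983455e-06]), 'eef_pos': array([239.22085543, 522.17315161, 255.21551236]), 'eef_rot': array([[-9.09072552e-01,  4.16636183e-01, -1.17744084e-03],
       [ 4.16637706e-01,  9.09070936e-01, -1.74807770e-03],
       [ 3.42064825e-04, -2.07969571e-03, -9.99997779e-01]]), 'force': array([-0.29301672, -0.13182384,  0.0788436 ]), 'wrist_torque': array([-0.02540323,  0.04867772, -0.01805025]), 'grasp_force': 0.0, 'grip_width': 85.62314498773762}
```

View pics/top0.png

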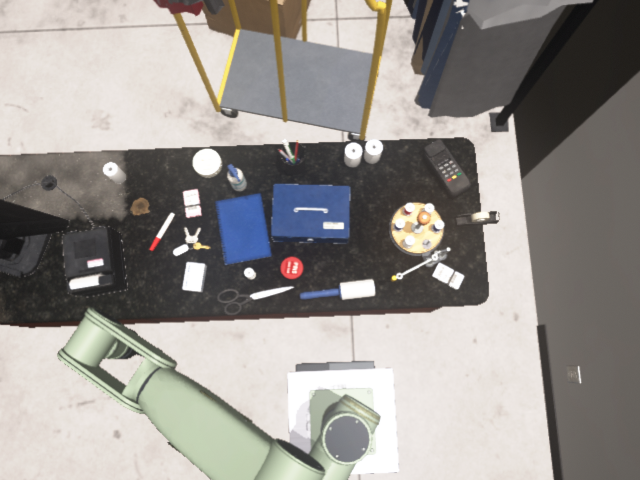

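View pics/scene0.png

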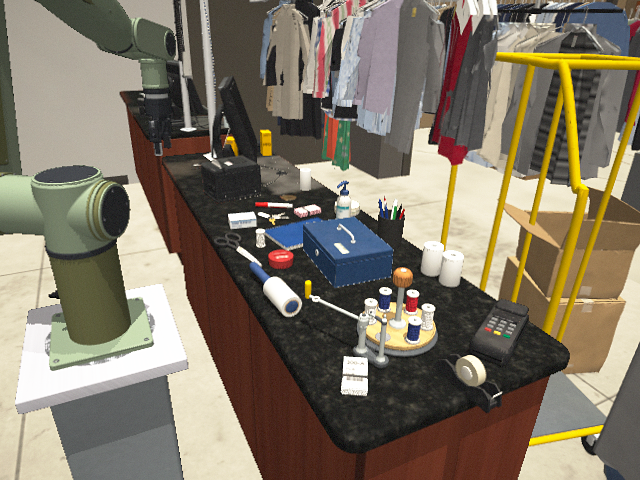

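The top view shows the stand at about (417,228), the yellow knob at (394,278), and the pivot post near (437,257). The scene view shows the same stand, with red at (411,300). I'll enlarge both.

```bash
python3 - <<'E'
from h import *
t=np.load("top0.npz");s=np.load("scene0.npz")
a=cv2.resize(t["im"][185:305,370:500],None,fx=5,fy=5,interpolation=cv2.INTER_CUBIC)
cv2.imwrite("pics/top0c.png",a[...,::-1])
P=cloud(t,t["d"])
for u,v in [(417,228),(424,217),(394,278),(437,257),(460,275),(410,190)]: print(u,v,P[v,u].round(1), at_z(t,u,v,106).round(1))
# knob of carousel: points z 126..160
for nm,lo,hi in (("knob",130,160),("yellow",92,120)):
    m=(P[...,2]>lo)&(P[...,2]<hi); m[:185]=0;m[300:]=0;m[:,:370]=0;m[:,480:]=0
    vs,us=np.nonzero(m); print(nm,len(us)); 
    for u,v in list(zip(us,vs))[:40]: print((u,v),P[v,u].round(0),end=" ")
    print()
E
```

```text
417 228 [ 568.8 -258.5   44.7] [ 554.3 -247.1  106. ]
424 217 [ 575.3 -261.1  152.9] [ 587.3 -270.6  106. ]
394 278 [ 405.6 -167.8  113.2] [ 406.6 -168.7  106. ]
437 257 [ 467.4 -303.8   87.8] [ 464.1 -299.8  106. ]
460 275 [ 420.4 -386.1   18.1] [ 407.9 -363.2  106. ]
410 190 [ 7.065e+02 -2.534e+02 -1.000e-01] [ 673.3 -234.5  106. ]
knob 147
(np.int64(420), np.int64(212)) [ 592. -252.  147.] (np.int64(421), np.int64(212)) [ 590. -253.  154.] (np.int64(422), np.int64(212)) [ 591. -256.  153.] (np.int64(423), np.int64(212)) [ 590. -259.  154.] (np.int64(424), np.int64(212)) [ 591. -263.  148.] (np.int64(425), np.int64(212)) [ 592. -267.  146.] (np.int64(426), np.int64(212)) [ 590. -268.  152.] (np.int64(419), np.int64(213)) [ 590. -249.  146.] (np.int64(420), np.int64(213)) [ 587. -250.  155.] (np.int64(421), np.int64(213)) [ 587. -253.  154.] (np.int64(422), np.int64(213)) [ 587. -256.  155.] (np.int64(423), np.int64(213)) [ 587. -259.  153.] (np.int64(424), np.int64(213)) [ 588. -262.  151.] (np.int64(425), np.int64(213)) [ 587. -265.  154.] (np.int64(426), np.int64(213)) [ 588. -26
[... 2635 characters left out ...]
), np.int64(251)) [ 481. -316.  107.] (np.int64(443), np.int64(251)) [ 482. -320.  103.] (np.int64(444), np.int64(251)) [ 482. -323.  101.] (np.int64(445), np.int64(251)) [ 482. -326.  100.] (np.int64(446), np.int64(251)) [ 483. -330.   98.] (np.int64(447), np.int64(251)) [ 482. -332.  102.] (np.int64(448), np.int64(251)) [ 483. -336.   95.] (np.int64(434), np.int64(252)) [ 482. -295.   94.] (np.int64(435), np.int64(252)) [ 480. -295.  105.] (np.int64(436), np.int64(252)) [ 479. -298.  107.] (np.int64(437), np.int64(252)) [ 480. -302.  102.] (np.int64(438), np.int64(252)) [ 480. -305.  102.] (np.int64(439), np.int64(252)) [ 479. -307.  104.] (np.int64(441), np.int64(252)) [ 480. -314.  100.]
```

View pics/top0c.png

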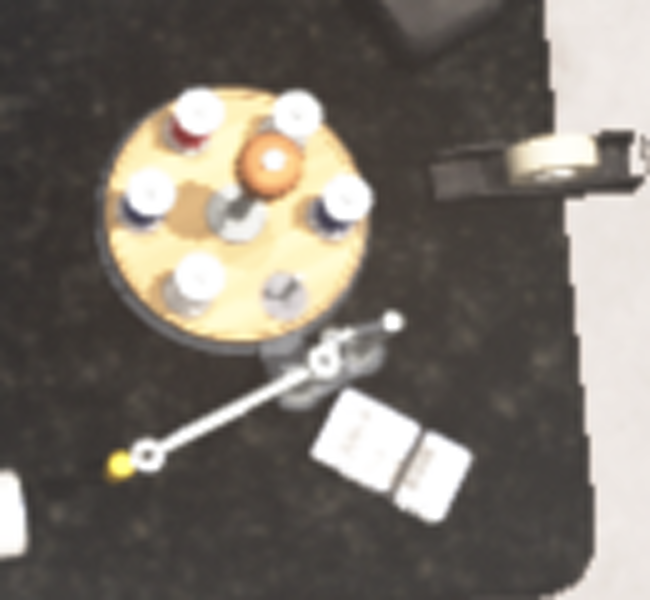

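Enlarged pixels: turning knob (424.2,218), red spool top (409.8,207.4), eye (399.6,276.2), yellow top (394.2,277.8), pivot (434.8,257).

```bash
python3 - <<'E'
from h import *
t=np.load("top0.npz")
f=lambda u,v,z:at_z(t,370+u/5-.4,185+v/5-.4,z).round(1)
print("axis",f(271,163,154),"red",f(199,112,71),"eye",f(148,456,84),"yel",f(121,463,117),"piv",f(324,360,100),"crank",f(393,322,100))
Rd=np.array([[0,1,0],[1,0,0],[0,0,-1.]])
print(optics.camera_params("wrist"))
for R in (Rd,-Rd@np.diag([1,1,-1]),np.diag([1,-1,-1.]),np.diag([-1,1,-1.])):
    print(R.tolist(),ctrl.solve_ik([470,-240,330],R))
E
```

```text
axis [ 574.4 -260.3  154. ] red [ 629.8 -235.    71. ] eye [ 415.7 -187.6   84. ] yel [ 407.4 -166.8  117. ] piv [ 466.7 -293.5  100. ] crank [ 488.  -336.4  100. ]
{'mtx': array([[332.38263662,   0.        , 314.95524963],
       [  0.        , 332.38263662, 235.90279824],
       [  0.        ,   0.        ,   1.        ]]), 'k1': -0.05925069647213789, 'T_tool_cam': array([[-2.79658154e-04, -9.49319093e-01, -3.14313828e-01,
         7.97162578e+01],
       [ 9.99999356e-01, -6.11181626e-04,  9.56204868e-04,
         1.99738173e-02],
       [-1.09984637e-03, -3.14313358e-01,  9.49318652e-01,
        -1.18088003e+02],
       [ 0.00000000e+00,  0.00000000e+00,  0.00000000e+00,
         1.00000000e+00]])}
[[0.0, 1.0, 0.0], [1.0, 0.0, 0.0], [0.0, 0.0, -1.0]] [-6.36197967e-01  5.64343368e-02  1.55834463e+00 -4.44089210e-16
  1.52681368e+00 -6.36197967e-01]
[[0.0, -1.0, 0.0], [-1.0, 0.0, 0.0], [0.0, 0.0, -1.0]] [-6.36197967e-01  5.64343368e-02  1.55834463e+00 -4.44089210e-16
  1.52681368e+00  2.50539469e+00]
[[1.0, 0.0, 0.0], [0.0, -1.0, 0.0], [0.0, 0.0, -1.0]] [-6.36197967e-01  5.64343368e-02  1.55834463e+00 -4.44089210e-16
  1.52681368e+00  9.34598360e-01]
[[-1.0, 0.0, 0.0], [0.0, 1.0, 0.0], [0.0, 0.0, -1.0]] [-6.36197967e-01  5.64343368e-02  1.55834463e+00 -4.44089210e-16
  1.52681368e+00 -2.20699429e+00]
```

```bash
python3 - <<'E'
from h import *
R=np.array([[0,1,0],[1,0,0],[0,0,-1.]])
ctrl.move_ptp([500,-235,270],R); ctrl.hold(.3)
im,d,c=grab("wrist"); np.savez("w1.npz",im=im,d=d,**c)
cv2.imwrite("pics/w1.png",im[...,::-1])
for n,X in dict(axis=[574.4,-260.3,154],red=[629.8,-235,71],eye=[415.7,-187.6,84],yel=[407.4,-166.8,117],piv=[466.7,-293.5,106]).items(): print(n,proj(c,X).round(1))
print(sensors.read_state()["t"],ctrl.tcp_to_tips)
E
```

```text
axis [409.6 271.2]
red [444.6 213. ]
eye [220.7 165.6]
yel [197.1 144. ]
piv [278.2 282.5]
3.275 25.0
```

View pics/w1.png

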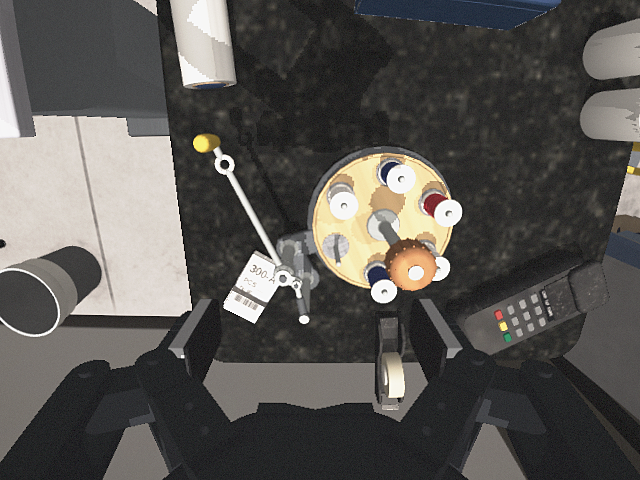

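The wrist view shows the knob top spot at (416,273), red top (448,213), eye (224,164), yellow tip (202,143) and pivot hub (283,279). All of these are about 4 px to the right of the positions predicted from the top camera.

```bash
python3 - <<'E'
from h import *
c=np.load("w1.npz")
W={n:at_z(c,*a)[:2] for n,a in dict(axis=(416,273,154),red=(448,213,71),eye=(224,164,84),yel=(202,143,117),piv=(283,279,106)).items()}
T=dict(axis=[574.4,-260.3],red=[629.8,-235],eye=[415.7,-187.6],yel=[407.4,-166.8],piv=[466.7,-293.5])
M={}
for n in W: M[n]=(W[n]+T[n])/2; print(n,W[n].round(1),T[n],M[n].round(1))
for D in (W,M):
    p=D["piv"]; v=D["yel"]-p; e=D["eye"]-p; a=np.arctan2(*(D["eye"]-p)[::-1]); h=p+119*np.array([np.cos(a-1.2),np.sin(a-1.2)])
    f=h-D["axis"]; r=D["red"]-D["axis"]
    print(np.linalg.norm(v),np.linalg.norm(e),np.degrees(a),h,np.linalg.norm(f),np.degrees(np.arctan2(f[1],f[0])),np.degrees(np.arctan2(r[1],r[0])),np.linalg.norm(r))
p=M["piv"]
for s in (1,-1):
  for b in (0,.6,1.2,1.25):
    th=np.radians(115.7)-b; y=s*np.array([np.sin(th),-np.cos(th),0]); z=np.array([0,0,-1.]); R=np.c_[np.cross(y,z),y,z]
    q=ctrl.solve_ik([*(p+141*np.array([np.cos(th),np.sin(th)])),117],R); print(s,b,None if q is None else q.round(2))
E
```

```text
axis [ 579.5 -261.8] [574.4, -260.3] [ 577.  -261.1]
red [ 633.2 -235. ] [629.8, -235] [ 631.5 -235. ]
eye [ 418.9 -186.2] [415.7, -187.6] [ 417.3 -186.9]
yel [ 411.4 -166.1] [407.4, -166.8] [ 409.4 -166.4]
piv [ 471.3 -289.9] [466.7, -293.5] [ 469.  -291.7]
137.572167529898 116.25146186945419 116.84434309326018 [ 550.8364662  -201.33480657] 66.97469316691982 115.3812427118987 26.553766334352865 59.986554828895066
138.72842793685086 116.89038941946008 116.27647406779354 [ 549.38625671 -203.93037441] 63.452325644849886 115.76946054048688 25.541849014461768 60.43579875136403
1 0 [-0.58  0.09  1.99 -0.    1.06 -1.03]
1 0.6 [-0.47  0.24  1.82 -0.    1.08 -0.32]
1 1.2 [-0.47  0.4   1.61 -0.    1.14  0.28]
1 1.25 [-0.47  0.41  1.59 -0.    1.14  0.33]
-1 0 [-0.58  0.09  1.99 -0.    1.06  2.11]
-1 0.6 None
-1 1.2 None
-1 1.25 [-0.47  0.41  1.59 -0.    1.14 -2.81]
```

```bash
python3 - <<'E'
from h import *
p=np.array([469.8,-293.5]); a0=np.radians(115.7)
def pose(b,z):
    th=a0-b; y=np.array([np.sin(th),-np.cos(th),0]); zz=np.array([0,0,-1.])
    return [*(p+141*np.array([np.cos(th),np.sin(th)])),z], np.c_[np.cross(y,zz),y,zz]
ctrl.gripper_to(32,20)
ctrl.move_ptp(*pose(0,190))
print(ctrl.move_l(pose(0,119)[0],vel=80,threshold=6), sensors.read_state()["eef_pos"])
for b in np.arange(.12,1.201,.12):
    P,R=pose(b,119); ctrl.move_l(P,R,vel=60); print(round(b,2),sensors.read_state()["force"].round(1))
ctrl.hold(.4); s=sensors.read_state(); print(s["t"],s["force"],s["eef_pos"])
ctrl.move_l(pose(1.2,230)[0],vel=100)
R=np.array([[0,1,0],[1,0,0],[0,0,-1.]])
ctrl.move_ptp([520,-235,275],R); ctrl.hold(.3)
im,d,c=grab("wrist"); np.savez("w2.npz",im=im,d=d,**c)
cv2.imwrite("pics/w2.png",cv2.resize(im[100:360,150:500],None,fx=2,fy=2,interpolation=cv2.INTER_CUBIC)[...,::-1])
print(sensors.read_state()["t"])
E
```

```text
False [ 409.16329795 -166.76259422  119.50756625]
0.12 [-1.5 -1.3  0.9]
0.24 [-0.3 -0.1  0.5]
0.36 [-1.4 -0.8  0.5]
0.48 [-0.6 -0.2  1. ]
0.6 [-1.   1.   0.5]
0.72 [-0.4  0.2  0. ]
0.84 [-0.1  0.2 -0.1]
0.96 [ 0.7 -0.3 -0.3]
1.08 [ 0.5 -0.4  0.9]
1.2 [ 0.1 -0.4  0.1]
10.2167 [ 0.09378821 -0.23529007  1.30163752] [ 565.9371712  -190.32700619  118.99720741]
12.6583
```

View pics/w2.png

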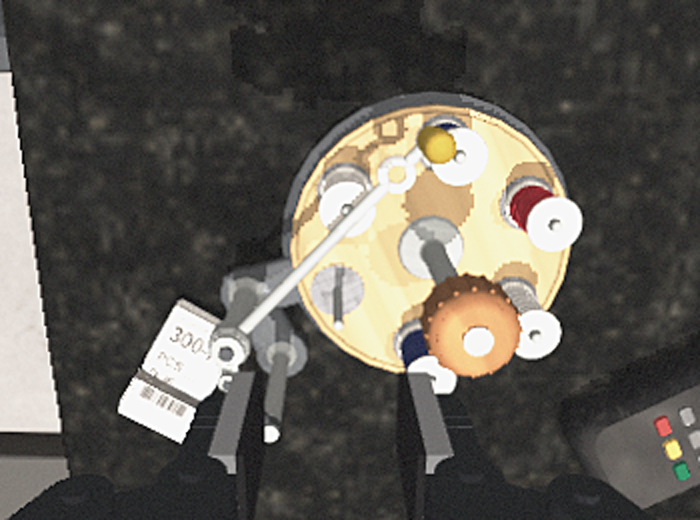

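The arm is home. In the crop, the eye is at (397,174), the red top at (553,224), the knob spot at (478,341) and the pivot at (228,349). I'll convert these and get the turn angle from this one image.

```bash
python3 - <<'E'
from h import *
c=np.load("w2.npz")
f=lambda u,v,z: at_z(c,150+u/2-.25,100+v/2-.25,z)[:2]
ax,red,eye,piv,yel=f(478,341,154),f(553,224,72),f(397,174,84),f(228,349,104),f(440,145,117)
col=f(431,248,24)
print(ax,red,eye,piv,yel,col)
an=lambda v:np.degrees(np.arctan2(v[1],v[0]))
for a in (ax,col,(ax+col)/2):
    print(np.linalg.norm(red-a),np.linalg.norm(eye-a),an(red-a),an(eye-a),an(eye-a)-an(red-a))
print(an(eye-piv),np.linalg.norm(eye-piv))
for y0 in range(0,360,30):
    o=[]
    for g in (0,46,92):
        th=np.radians(y0+g); y=np.array([np.cos(th),np.sin(th),0]); z=np.array([0,0,-1.])
        R=np.c_[np.cross(y,z),y,z]; q=ctrl.solve_ik([577,-261,140],R); o.append(None if q is None else q[5].round(2))
    print(y0,o)
E
```

```text
[ 579.02654253 -261.40781689] [ 632.17546284 -234.61859848] [ 552.1106448  -207.73603617] [ 472.22385453 -287.98518502] [ 566.19887427 -189.94154296] [ 579.10453532 -261.07424992]
59.51865214622635 60.04269810964309 26.74996320693018 116.63333809734405 89.88337489041388
59.29945059606654 59.77988935733344 26.49607692963058 116.84347627557747 90.3473993459469
59.408905558844744 59.91119299830968 26.623254259684455 116.7381767365285 90.11492247684404
45.12964973513971 113.23349835250647
0 [np.float64(-0.56), np.float64(-1.36), np.float64(-2.17)]
30 [np.float64(-1.08), np.float64(-1.89), np.float64(-2.69)]
60 [np.float64(-1.61), np.float64(-2.41), None]
90 [np.float64(-2.13), None, np.float64(2.55)]
120 [np.float64(-2.66), None, np.float64(2.02)]
150 [None, np.float64(2.3), np.float64(1.5)]
180 [np.float64(2.58), np.float64(1.78), np.float64(0.97)]
210 [np.float64(2.06), np.float64(1.25), np.float64(0.45)]
240 [np.float64(1.53), np.float64(0.73), np.float64(-0.07)]
270 [np.float64(1.01), np.float64(0.21), np.float64(-0.6)]
300 [np.float64(0.49), np.float64(-0.32), np.float64(-1.12)]
330 [np.float64(-0.04), np.float64(-0.84), np.float64(-1.64)]
```

```bash
cat >> h.py <<'E'
def Ry(deg):
    th=np.radians(deg); y=np.array([np.cos(th),np.sin(th),0]); z=np.array([0,0,-1.]); return np.c_[np.cross(y,z),y,z]
E
python3 - <<'E'
from h import *
C=[578.5,-261.0]
ctrl.gripper_to(60,30)
ctrl.move_ptp([*C,215],Ry(-64))
print(ctrl.move_l([*C,145],vel=80,threshold=8))
ctrl.gripper_to(30,30); s=sensors.read_state(); print(s["grip_width"],s["grasp_force"],s["force"],s["eef_pos"])
for g in range(10,91,10):
    ctrl.move_l([*C,145],Ry(-64+g),vel=40)
    s=sensors.read_state(); print(g,s["force"].round(1),s["wrist_torque"].round(2),round(s["t"],1))
ctrl.hold(.3)
im,d,c=grab("wrist"); np.savez("w3.npz",im=im,d=d,**c); cv2.imwrite("pics/w3.png",im[...,::-1])
s=sensors.read_state(); y=s["eef_rot"][:,1]; print(s["eef_pos"],np.degrees(np.arctan2(y[1],y[0])),s["grip_width"],s["grasp_force"],s["t"])
E
```

```text
False
36.37279666723705 30.862809437094256 [-2.95319798  2.80087879  5.01436131] [ 578.65288249 -260.58496201  146.15027025]
10 [-2.   3.   6.4] [ 0.62  0.48 -0.04] 15.8
20 [-2.5  3.9  6.5] [0.62 0.5  0.  ] 16.1
30 [-2.5  5.3  6.7] [0.64 0.59 0.01] 16.4
40 [-4.2  4.5  7.2] [0.68 0.59 0.02] 16.8
50 [-3.9  4.7  7.8] [0.65 0.68 0.01] 17.1
60 [-5.4  5.   8. ] [ 0.66  0.76 -0.01] 17.4
70 [-5.2  3.5  8.5] [0.67 0.82 0.05] 17.7
80 [-5.1  4.4  8. ] [ 0.66  0.93 -0.04] 18.1
90 [-6.7  4.7  8.7] [0.66 0.97 0.06] 18.4
[ 577.42249056 -260.13759847  146.13975906] 26.031498766576 36.68209983169669 31.086760859470814 18.725
```

View pics/w3.png

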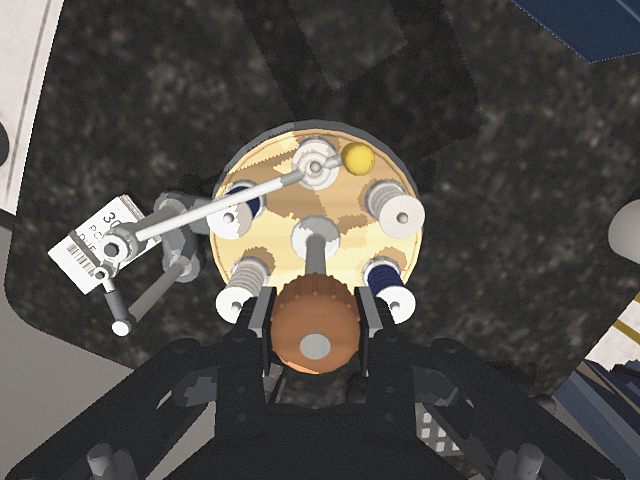

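The red spool appears beneath the eye, around (316,165). I'll enlarge it to check the offset.

```bash
python3 - <<'E'
from h import *
c=np.load("w3.npz"); im=c["im"]
cv2.imwrite("pics/w3c.png",cv2.resize(im[125:225,250:380],None,fx=6,fy=6,interpolation=cv2.INTER_CUBIC)[...,::-1])
E
```

```text
(no output)
```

View pics/w3c.png

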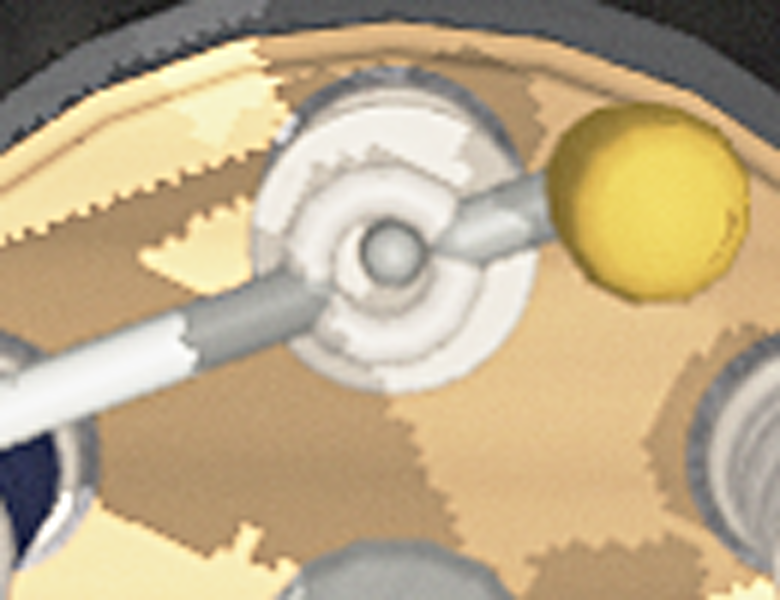

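The pin shows through the eye, about 1–2 mm off centre. The neighbours match (navy on the left, white on the right), so this is the red spool. The grip is about 31 N, so I'm handing in.

```bash
python3 -c "
from plant import ctrl
ctrl.hold(.3); print(ctrl.finish_job())"
```

```text
the job is handed in; nothing more can be done
None
```

The guide arm is home, the red spool's middle is about 1–2 mm from directly beneath the eye, and the gripper is still holding the carousel knob; I've handed the job in but got no verdict back.

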